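# Find and mark the high spot of a belt pulley on a truing stand

### The job

Turn the pulley slowly by its crank handle to find where its belt face bulges most against the sprung pointer (there is also a lesser bulge), and leave it standing still with that highest spot at the pointer. Then mark the spot by pressing the marker plunger above the pointer down gently, and let it spring back up; press it nowhere else on the pulley, and leave the other things on the bench alone.

Things in the scene. Friction and masses are not known exactly. Their poses are not given: they have to be found in the camera images.
- stand: truing stand, fixed to the bench: grey base plate 216 x 110 x 14 mm. Origin on the pulley's vertical axis at the bench top; its x axis points from the axis to the gauge block, z up
- pulley: flanged steel belt pulley lying flat, 184 mm across, turning without end about the stand's vertical axis; bearing drag about 0.2 N m, so it stays where left. Origin on its axis, 52 mm above the bench; upper flange's top 73 mm above the bench. Its x axis points to the crank handle. The belt face (radius 70 mm) between the flanges bulges 6 mm at its highest spot and 2.5 mm at a lesser one
- pointer_rest (a point): point fixed on the stand where the pointer's ball meets the round part of the belt face: 70 mm from the axis along the stand's x, 52 mm above the bench. The highest bulge reaches 28 degrees either side of its top, the lesser 20; the lesser top lies 149 degrees counterclockwise (from above) from the highest. Where they lie from the crank is different every time and hidden under the flange
- crank_handle (a point): centre of the upright crank handle on the pulley, a turned dark wood grip 18 mm thick (21 mm at its ends) that spins freely on its pin, 48 mm from the pulley's axis. The point is half-way up, 104 mm above the bench; the handle reaches from 78 to 128 mm above the bench. Turning it takes a steady push of 2 to 4 N on the round part
- gauge: steel block at the stand's +x side, 101 to 137 mm from the axis, 100 mm high, with the marker's arm; origin as the stand's. Its pointer, a sprung rod with a ball end, presses the belt face with 3 N on the round part, 7 N on the lesser top, 12 N on the highest. The crank pushes back up to 4 N more as the highest bulge climbs onto the ball, then helps past its top; the lesser does about half that
- marker: marker plunger, a steel button 20 mm across, upright over the flange on the stand's x axis, 90 mm from the pulley's axis. Origin at the centre of its top face, 124 mm above the bench at rest; it goes down 10 mm against a spring (2 N at first, 7 N at the stop), marks from 7 mm down, and springs back
- oil_can: copper pump oiler, 64 mm across and 125 mm high, a bystander; origin at its underside
- chuck_key: steel chuck key, 95 x 88 x 17 mm, lying on the bench, a bystander; origin at its underside
- dark_tin: open dark round tin, 87 mm across and 36 mm high, a bystander; origin at its underside

How it is judged:
By the outcome, as a careful person would: the job done as asked, in the order asked, and still so for the second after the job is handed in, with the robot touching nothing.
It also fails if it takes over 72 s, if anything falls off the work surface, if the arm or the gripper's body presses on something with over 40 N, if the wrist force passes 120 N, or if a joint passes its speed limit or range.

### The arm

A 6-joint arm with a two-finger parallel gripper is mounted at the origin on a cart in front of the work surface, level with it; the furniture and walls round the work are solid. World frame = base frame: x ahead of the robot, y to its left, z up, the work surface at z = 0. Lengths are in m, angles in rad, forces in N, time in s.
With the tool pointing down it reaches from about 0.25 to 0.725 m from the base axis. Payload 4 kg.
Tool frame: the origin (TCP) lies midway between the tips of the shut fingers; the grasp point (between the pads) lies 19 mm behind it; y points along the fingers, x is the direction in which the jaws open and shut, and the axes are right-handed (so a half turn about y gives the same grasp; the last joint's range is limited). The gripper opens to 85 mm and grips with 20 to 120 N. Pads are 22 mm wide; open, the fingers measure 114 mm over their backs; the gripper's body (76 mm by 85 mm) begins 54 mm behind the grasp point. The pads swing forward as they close: fully open they stand 13 mm farther back than shut.
Start: joints at [1.142, 0.241, 0.005, 1.335, 0, 1.571], TCP at [0.208, 0.455, 0.231] pointing down, gripper open.
Joint ranges: [-2.72, 2.72], [-1.05, 1.87], [-1.09, 1.28], [-1.99, 2.15], [-1.42, 1.44], [-3.14, 3.14]. Speed limits (rad/s): [2.79, 2.79, 3.14, 3.14, 3.14, 3.14].

### API

Orientations are given as a unit quaternion [x, y, z, w].
In Python, from workcell import bot gives the robot as it stands. The module is installed in compiled form; this text tells all that it offers.
- The arm moves only by the shell command python3 -m inch 'ROWS'. ROWS is text: rows parted by semicolons, each of 7 numbers parted by spaces: the turn, a rotation vector about the tool's x, y, z in degrees, then the shift along the tool's x, y, z in mm, then the closure, from 0 (fully open) to 1 (shut). In form: ax ay az dx dy dz fingers; .... A call has 1 to 12 rows; each row shifts and turns the commanded pose from where the row before left it, along the tool's axes as they then stand; what a row does not reach is not made up. A row lasts 1/8 s, in which the tool goes at most 62.5 mm and 10.7 degrees, less where a joint would pass 70% of its speed; a pose out of reach is approached as far as the arm can. A call with a gripper value outside its range is refused whole. The fingers move at their own pace and stop on an object; the grip force is fixed at half the most. Time passes only in rows, so rows that do not move let the fingers close. It gives the time, the measured TCP pose, the force and the opening at its end, in the units of the state.
- bot.get_obs(): the state, without advancing time (a new reading comes with each control period).
- bot.camera(name): name is "side" or "top"; returns a dict with "color" (420x560x3 uint8, blue, green, red), "fx", "fy", "cx", "cy" (pixels), "extrinsics" (4x4, takes a point from world to camera coordinates). Camera axes: x right, y up, looking along -z (the intrinsics and any distortion apply to the point x, -y, -z); pixel columns grow to the right and rows downward; lengths in m; the calibration is good to about 2 mm. A picture is of the moment at which its call begins. There is no depth.
- bot.job_done(): hands the job in, once; it reports no verdict.
Trained networks look in the newest picture that a camera, given by its name, has taken for a name from the list of things; names that differ only in an ending like _2 or _b are one class to them, and where a whole thing is asked for, a point or a joint stands for the part that bears it (a point fixed in the world has none). Each returns a list of dicts, best first, with "conf" (0 to 1); they miss things now and then, are a little off and sometimes report something else, mostly with a low value. They report only what shows in the picture. A call takes as long as a camera call.
- bot.look_for(name, camera): "extent" ([left, top, right, bottom] in pixels, round what is visible of it).
- bot.cut_out(name, camera): "region" (420x560 bool, what is visible of it) and "extent" ([left, top, right, bottom] in pixels, round what is visible of it).
- bot.spot_point(name, camera): "point" ([column, row] in pixels: a listed point, or the origin of a listed thing).
The state is a dict: "clock": time; "joint_pos": joint angles; "joint_vel": joint speeds; "tau": joint torques, N m; "eef_pos": TCP position; "tool_rot": TCP orientation; "ft_force": force on the tool from outside, world axes, zero at the start; "ft_torque": the same for the moment, N m; "grip_width": finger opening in m.
Only numpy, scipy, OpenCV 4.12 (cv2) and the standard library are available. Lean on these libraries where they do the work, as an engineer would, in place of code of your own. Each camera call takes 0.05 s, during which the arm holds its last target.

## Working session

There is one attempt and no reset: what is moved stays moved. The work goes in short steps, Python scripts to look and compute and a shell command to move; the robot and the scene stay as the last step left them, time stands still between calls to the robot, and variables do not carry over. Pictures are saved under pics/ and viewed, and the job is handed in when it is done.

```bash
mkdir -p pics; cat > h.py <<'E'
import numpy as np, cv2
from workcell import bot
def cam(n,save=None):
    c=bot.camera(n)
    if save: cv2.imwrite('pics/'+save,c['color'])
    return c
def ray(c,p):
    E=np.array(c['extrinsics']);R=E[:3,:3];t=E[:3,3]
    d=np.array([(p[0]-c['cx'])/c['fx'],-(p[1]-c['cy'])/c['fy'],-1.0])
    return -R.T@t, R.T@d
def onz(c,p,z):
    o,d=ray(c,p); return o+d*(z-o[2])/d[2]
def proj(c,X):
    E=np.array(c['extrinsics']);q=E[:3,:3]@np.array(X)+E[:3,3]
    return np.array([c['cx']+c['fx']*q[0]/-q[2], c['cy']+c['fy']*q[1]/q[2]])
E
python3 - <<'E'
from h import *
np.set_printoptions(precision=4,suppress=True)
o=bot.get_obs()
for k in o: print(k,np.round(o[k],4))
Z=dict(stand=0,pulley=.052,pointer_rest=.052,crank_handle=.104,gauge=0,marker=.124,oil_can=0,chuck_key=0,dark_tin=0)
for n in ('top','side'):
    c=cam(n,n+'0.png'); print(n,{k:c[k] for k in c if k!='color'})
    for t,z in Z.items():
        for r in bot.spot_point(t,n)[:2]: print(n,t,round(r['conf'],2),np.round(r['point'],1),onz(c,r['point'],z))
E
```

```text
clock 0.0
joint_pos [1.142  0.2414 0.0037 1.3352 0.     1.5708]
joint_vel [ 0.0011  0.0013 -0.0018  0.0007  0.0026 -0.0007]
tau [  0.002  -37.2322  25.2406   0.0171   0.0001  -0.    ]
eef_pos [0.2076 0.4542 0.2304]
tool_rot [ 0.5953  0.3815 -0.3828 -0.5945]
ft_force [-0.0172  0.1056  0.4187]
ft_torque [ 0.0335 -0.0223 -0.0303]
grip_width 0.0856
top {'fx': 476.41419379212454, 'fy': 476.41419379212454, 'cx': 279.06492404456685, 'cy': 209.27951395958246, 'extrinsics': array([[ 0.026 , -0.9995, -0.0195,  0.0656],
       [ 0.9808,  0.0217,  0.1938, -0.5601],
       [-0.1933, -0.0241,  0.9809, -1.0403],
       [ 0.    ,  0.    ,  0.    ,  1.    ]])}
top stand 0.58 [330.1 244.6] [ 0.4863 -0.0432  0.    ]
top pointer_rest 0.83 [340.3 210. ] [ 0.5605 -0.0618  0.052 ]
top crank_handle 0.58 [337.7 219.5] [ 0.5289 -0.0506  0.104 ]
top marker 0.51 [343.4 194.8] [ 0.5798 -0.0608  0.124 ]
top oil_can 0.9 [413.1 242.5] [ 0.496  -0.2396  0.    ]
top chuck_key 0.61 [147. 265.] [0.4274 0.3908 0.    ]
top chuck_key 0.23 [412.4 243.9] [ 0.4926 -0.2379  0.    ]
top dark_tin 0.61 [162.7 187.7] [ 0.6169  0.
[... 199 characters left out ...]
.6294,  0.7668, -0.1959],
       [-0.1598, -0.75  ,  0.6419, -1.136 ],
       [ 0.    ,  0.    ,  0.    ,  1.    ]])}
side stand 0.71 [261.7 280.7] [ 0.4871 -0.0483  0.    ]
side pulley 0.84 [263.7 268.4] [ 0.4892 -0.0612  0.052 ]
side pointer_rest 0.84 [294.4 264.2] [ 0.5558 -0.0621  0.052 ]
side crank_handle 0.66 [284.3 242.5] [ 0.5364 -0.0454  0.104 ]
side marker 0.37 [303.4 234.3] [ 0.5755 -0.0496  0.124 ]
side oil_can 0.71 [284.6 355.8] [ 0.4938 -0.246   0.    ]
side oil_can 0.67 [280.8 166. ] [0.6211 0.3636 0.    ]
side chuck_key 0.68 [212.5 167.1] [ 0.4324  0.3957 -0.    ]
side dark_tin 0.8 [278.  166.8] [0.6125 0.3614 0.    ]
side dark_tin 0.22 [282.2 351.6] [ 0.4914 -0.2358  0.    ]
```

View pics/top0.png

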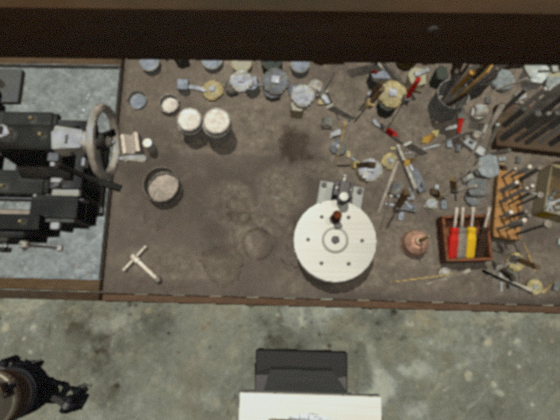

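View pics/side0.png

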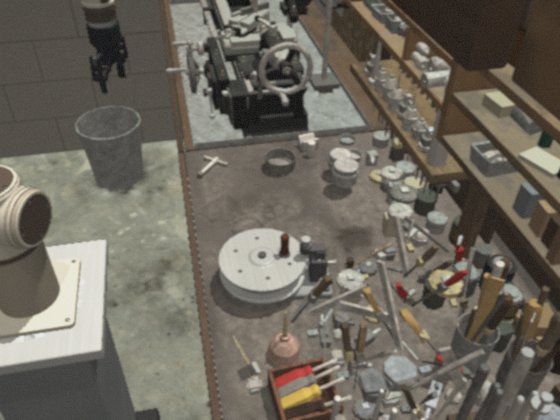

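```bash
python3 - <<'E'
import cv2
for n,(a,b,c,d) in dict(top=(140,300,270,430),side=(180,340,190,370)).items():
    i=cv2.imread(f'pics/{n}0.png')[a:b,c:d]
    cv2.imwrite(f'pics/{n}0z.png',cv2.resize(i,None,fx=3.7,fy=3.7,interpolation=cv2.INTER_CUBIC))
E
```

```text
(no output)
```

View pics/top0z.png

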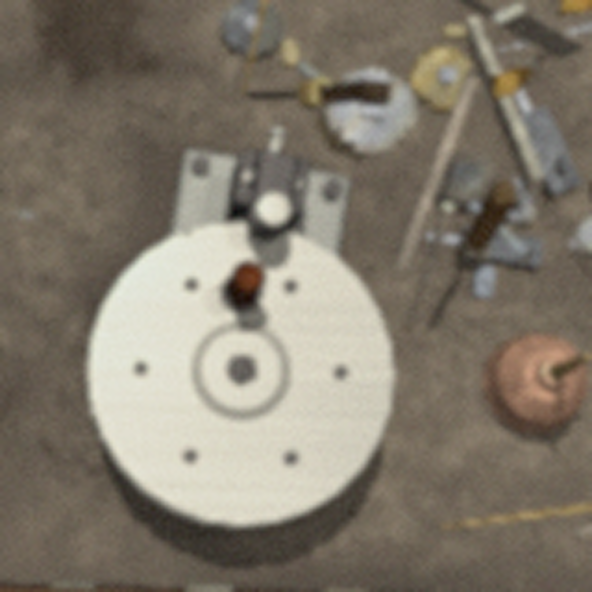

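View pics/side0z.png

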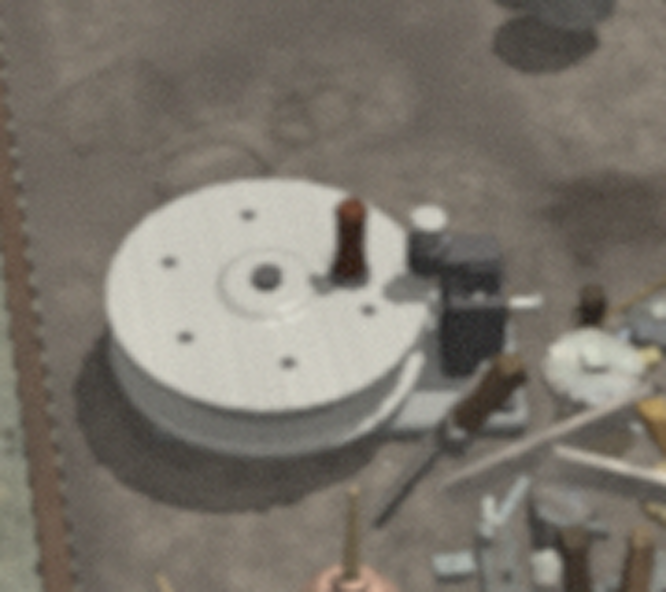

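The pictures show the pulley centred near (335,240) in the top view. The crank is red-brown at about (336,216), and the white marker button is at about (343,196), with the gauge behind it. Next I refine these positions.

```bash
python3 - <<'E'
from h import *
from scipy.optimize import least_squares
np.set_printoptions(precision=4,suppress=True)
C={n:cam(n) for n in('top','side')}
# flange top circle: fit contour of bright region
for n,thr in (('top',150),('side',130)):
    c=C[n]; g=cv2.cvtColor(c['color'],cv2.COLOR_BGR2GRAY)
    m=(cv2.GaussianBlur(g,(3,3),0)>thr).astype(np.uint8)
    m=cv2.morphologyEx(m,cv2.MORPH_OPEN,np.ones((5,5)))
    l,lab,st,ce=cv2.connectedComponentsWithStats(m)
    p=proj(c,[.488,-.05,.073]).astype(int); k=lab[p[1]+8,p[0]-15]
    print(n,p,st[k],ce[k])
    cn=max(cv2.findContours((lab==k).astype(np.uint8),0,cv2.CHAIN_APPROX_NONE)[0],key=len)[:,0]
    W=np.array([onz(c,q,.073)[:2] for q in cn])
    f=least_squares(lambda v:np.hypot(*(W-v[:2]).T)-v[2],[.488,-.05,.09],loss='soft_l1',f_scale=.001)
    print(n,'flange',f.x, np.std(f.fun))
for n in C:
    for t in ('marker','crank_handle','pulley'):
        for r in bot.look_for(t,n)[:1]: print(n,t,np.round(r['conf'],2),np.round(r['extent'],1))
# triangulate
def tri(a,b):
    A=[];B=[]
    for n,p in (('top',a),('side',b)):
        o,d=ray(C[n],p); d/=np.linalg.norm(d);P=np.eye(3)-np.outer(d,d);A.append(P);B.append(P@o)
    return np.linalg.lstsq(np.vstack(A),np.hstack(B),rcond=None)[0]
# marker top: white button centroid
for n,q in (('top',(343.5,196.5)),('side',(305.8,239.3))):
    g=cv2.cvtColor(C[n]['color'],cv2.COLOR_BGR2GRAY).astype(float)
    x,y=map(int,q); s=g[y-7:y+8,x-7:x+8]; print(n); print(s.astype(int)[::1])
    print(onz(C[n],q,.124))
from scipy.spatial.transform import Rotation as R
print(R.from_quat(bot.get_obs()['tool_rot']).as_matrix())
E
```

```text
top [335 239] [ 294  183   83   99 5257] [334.3911 239.4316]
top flange [ 0.4889 -0.0467  0.0912] 0.020907207305980512
side [262 257] [ 218  228   93   67 4244] [261.435  261.0464]
side flange [ 0.4864 -0.0488  0.0914] 0.019887350873072973
top marker 0.4 [339.8 191.  345.7 199.6]
top crank_handle 0.61 [334.4 213.4 338.6 220.5]
top pulley 0.89 [294.2 199.6 374.4 284.1]
side crank_handle 0.54 [281.  233.  290.9 255.7]
side pulley 0.85 [220.7 228.9 304.6 303.8]
top
[[117  99  76  79 101 109 111 106 101 103 102  99  87  95 125]
 [ 95  87  67  81 104 102 111 109 108 106 101 100  85  92 117]
 [105  89  84  89 107 121 132 138 133 129 115  97  85  88  94]
 [ 95  93  86  94 122 155 176 177 182 169 148 118  91  83  97]
 [ 94  89  85 113 154 196 211 216 214 209 188 148 103  83  95]
 [ 76  82  92 142 191 221 227 222 223 216 202 171 123  90  91]
 [ 51  68 109 167 212 227 226 222 219 219 208 185 135  94  93]
 [ 43  71 115 169 215 227 224 221 218 217 210 190 146  95  80]
 [ 40  69 111 155 198 225 224 220 219 216 210 186 135  83  69]
 [ 53  76  94 130 172 207 220 219 216 212 197 168 108  60  59]
 [ 
[... 694 characters left out ...]
197 190 172 142 119 111]
 [118 127 135 165 185 196 198 200 197 203 200 186 154 128 115]
 [119 122 126 150 178 191 201 202 203 202 202 192 158 130 122]
 [130 119 120 136 160 178 194 202 201 199 195 178 151 126 122]
 [151 129 118 114 132 148 165 178 182 182 171 149 126 120 124]
 [172 146 115 104  98 109 121 134 132 137 125 115 112 114 113]
 [184 151 108  79  72  80  86  93  95  87  92 101 114 112 104]
 [185 152 103  69  63  70  75  78  81  84  88 105 120 119 111]
 [184 147 100  64  61  69  77  80  76  76  90  98 112 107 104]
 [186 149  97  63  65  67  72  73  76  85  91  97  96  99 100]]
[ 0.5766 -0.0651  0.124 ]
[[ 0.4158 -0.0001 -0.9095]
 [ 0.9095 -0.0001  0.4158]
 [-0.0001 -1.      0.    ]]
```

```bash
cat >> h.py <<'E'
AX=np.array([.4877,-.0478]); S0=-9.7
def handle(c,lo=.078,hi=.128):
    # fit crank angle by cylinder axis projection vs cut-out centroid
    r=bot.cut_out('crank_handle',c['name'])
    if not r: return None
    return r[0]['conf'],np.argwhere(r[0]['region'])[:,::-1].mean(0)
E
python3 - <<'E'
from h import *
np.set_printoptions(precision=4,suppress=True)
for n in('top','side'):
    c=cam(n)
    a=c['color'].astype(int)
    p=proj(c,[.535,-.048,.104]); x,y=p.astype(int)
    m=np.zeros(a.shape[:2],bool); s=a[y-20:y+20,x-15:x+15]; m[y-20:y+20,x-15:x+15]=(s[...,2]-s[...,0]>25)
    q=np.argwhere(m)[:,::-1]
    print(n,'proj',p,'red',q.mean(0),q.min(0),q.max(0),len(q),'world',onz(c,q.mean(0),.104))
    r=bot.cut_out('crank_handle',n)
    if r:
        q=np.argwhere(r[0]['region'])[:,::-1]; print('cut',r[0]['conf'],q.mean(0),q.min(0),q.max(0),onz(c,q.mean(0),.104))
    best=[(a_, ) for a_ in range(0)]
    for th in range(-20,25,5):
        X=[*(AX+.048*np.array([np.cos(np.radians(th)),np.sin(np.radians(th))])),.104]; print(th,proj(c,X),end=' ')
    print()
E
```

```text
top proj [336.509  216.7192] red [336.5079 215.0476] [331 210] [341 226] 63 world [ 0.5387 -0.048   0.104 ]
-20 [343.9552 217.8729] -15 [342.1205 217.2646] -10 [340.2434 216.8147] -5 [338.3379 216.5265] 0 [336.418  216.4019] 5 [334.4981 216.4419] 10 [332.5923 216.646 ] 15 [330.7148 217.0129] 20 [328.8794 217.5398] 
side proj [283.9425 243.439 ] red [284.6061 239.6667] [281 233] [288 253] 66 world [ 0.5389 -0.0372  0.104 ]
cut 0.54 [283.8182 243.392 ] [280 233] [288 254] [ 0.5348 -0.0478  0.104 ]
-20 [284.6361 248.9524] -15 [284.8028 247.5351] -10 [284.7926 246.118 ] -5 [284.607 244.712] 0 [284.2488 243.3276] 5 [283.7223 241.9748] 10 [283.0327 240.6635] 15 [282.1864 239.4029] 20 [281.1907 238.2018]
```

```bash
python3 -m inch '0 -8.2 0 0 0 0 0; 0 -8.2 0 0 0 0 0; 0 -8.2 0 0 0 0 0; 0 0 0 -42 0 -27 0; 0 0 0 -42 0 -27 0; 0 0 0 -42 0 -27 0; 0 0 0 -42 0 -27 0; 0 0 0 -42 0 -27 0; 0 0 0 -42 0 -27 0; 0 0 0 -42 0 -27 0; 0 0 0 -42 0 -27 0; 0 0 0 -42 0 -27 0'
```

```text
clock: 3.1
eef_pos: [0.4519, 0.0754, 0.2315]
tool_rot: [0.5, 0.5, -0.5, -0.5]
ft_force: [-1.0, 0.2, 0.3]
grip_width: 0.0854
```

```bash
python3 -m inch '0 0 0 -41 0 -28 0; 0 0 0 -41 0 -28 0; 0 0 0 -42 0 -29 0; 0 0 0 0 30 0 0; 0 0 0 0 30 0 0; 0 0 0 0 0 0 0'; python3 - <<'E'
from h import *
cam('top','t1.png');cam('side','s1.png')
for n,(a,b,c,d) in dict(t1=(140,300,270,430),s1=(150,310,190,370)).items():
    i=cv2.imread(f'pics/{n}.png')[a:b,c:d]
    cv2.imwrite(f'pics/{n}z.png',cv2.resize(i,None,fx=3.3,fy=3.3,interpolation=cv2.INTER_CUBIC))
E
```

```text
clock: 3.85
eef_pos: [0.5341, -0.0471, 0.1689]
tool_rot: [-0.498, -0.499, 0.501, 0.502]
ft_force: [0.6, -0.3, -0.4]
grip_width: 0.0854
```

View pics/s1z.png

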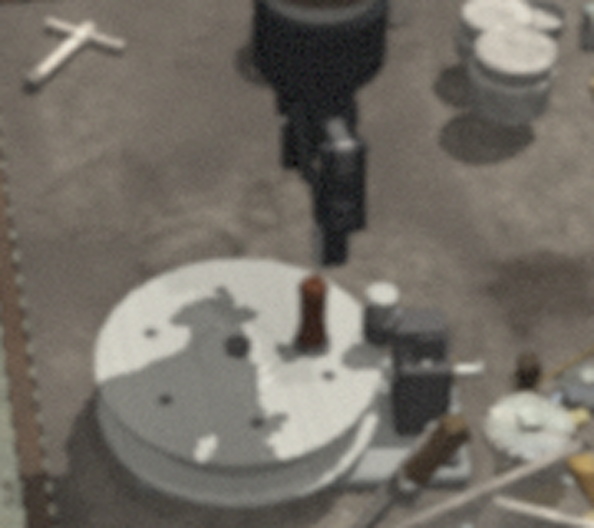

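View pics/t1z.png

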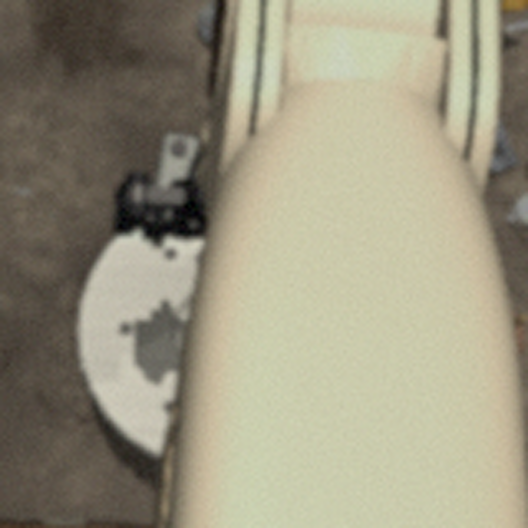

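```bash
python3 - <<'E'
from h import *
c=cam('side')
for X in ([.534,-.09,.182],[.534,-.004,.182],[.536,-.048,.128],[.5763,-.063,.124]): 
    p=proj(c,X); print(X,(p-[190,150])*3.3)
E
```

```text
[0.534, -0.09, 0.182] [326.88355973 261.43530019]
[0.534, -0.004, 0.182] [295.45680776 169.84959783]
[0.536, -0.048, 0.128] [312.37040628 280.34601762]
[0.5763, -0.063, 0.124] [380.75934687 292.50039944]
```

```bash
python3 -m inch '0 0 0 0 27 -1.5 0; 0 0 0 0 26 0 0; 0 0 0 0 25 0 0; 0 0 0 0 0 0 0.4; 0 0 0 0 0 0 0.6'; python3 -m inch '0 0 0 0 0 0 0.7;0 0 0 0 0 0 0.8; 0 0 0 0 0 0 0.8'; python3 -m inch '0 0 0 0 0 0 1;0 0 0 0 0 0 1; 0 0 0 0 0 0 1'
```

```text
clock: 4.62
eef_pos: [0.539, -0.047, 0.0952]
tool_rot: [0.501, 0.501, -0.5, -0.499]
ft_force: [0.2, -0.2, 0.2]
grip_width: 0.0517
clock: 5.0
eef_pos: [0.5386, -0.0468, 0.0947]
tool_rot: [0.5, 0.501, -0.499, -0.499]
ft_force: [0.4, 0.7, 6.4]
grip_width: 0.0172
clock: 5.38
eef_pos: [0.5386, -0.0469, 0.0948]
tool_rot: [0.5, 0.501, -0.499, -0.499]
ft_force: [-0.6, 2.3, 6.5]
grip_width: 0.0162
```

```bash
cat > log.py <<'E'
from h import *
import json,os,sys
o=bot.get_obs()
n=len(open('log.txt').readlines()) if os.path.exists('log.txt') else 0
cam('side',f'L{n}.png')
e=np.array(o['eef_pos']); f=np.array(o['ft_force'])
d=e[:2]-AX-[.0025,0]; th=np.degrees(np.arctan2(d[1],d[0])); t=np.array([-np.sin(np.radians(th)),np.cos(np.radians(th))])
ft=-f[:2]@t; fr=f[:2]@d/np.hypot(*d)
s=f"{n} t={o['clock']:.2f} th={th:.1f} r={1000*np.hypot(*d):.1f} push={ft:.2f} rad={fr:.2f} fz={f[2]:.1f} w={o['grip_width']*1000:.1f}"
print(s); open('log.txt','a').write(s+'\n')
E
L='python3 log.py'; $L
python3 -m inch '0 0 0 2.5 -1 0.26 1;0 0 0 2.5 0 0.26 1;0 0 0 2.5 0 0.26 1;0 0 0 2.5 0 0.26 1' >/dev/null; $L
python3 -m inch '0 0 0 2.39 0 0.78 1;0 0 0 2.39 0 0.78 1;0 0 0 2.39 0 0.78 1;0 0 0 2.39 0 0.78 1' >/dev/null; $L
```

```text
0 t=5.38 th=1.1 r=48.4 push=-2.31 rad=-0.51 fz=6.5 w=16.2
1 t=5.92 th=10.5 r=48.5 push=7.42 rad=1.04 fz=1.5 w=16.5
2 t=6.47 th=21.2 r=48.7 push=10.00 rad=0.69 fz=-0.7 w=15.9
```

```bash
L='python3 log.py'
python3 -m inch '0 0 0 2.17 0 1.25 1;0 0 0 2.17 0 1.25 1;0 0 0 2.17 0 1.25 1;0 0 0 2.17 0 1.25 1' >/dev/null; $L
python3 -m inch '0 0 0 1.86 0 1.68 1;0 0 0 1.86 0 1.68 1;0 0 0 1.86 0 1.68 1;0 0 0 1.86 0 1.68 1' >/dev/null; $L
python3 -m inch '0 0 0 1.47 0 2.03 1;0 0 0 1.47 0 2.03 1;0 0 0 1.47 0 2.03 1;0 0 0 1.47 0 2.03 1' >/dev/null; $L
python3 -m inch '0 0 0 1.02 0 2.29 1;0 0 0 1.02 0 2.29 1;0 0 0 1.02 0 2.29 1;0 0 0 1.02 0 2.29 1' >/dev/null; $L
```

```text
3 t=7.03 th=36.8 r=48.8 push=1.86 rad=2.53 fz=3.5 w=16.4
4 t=7.58 th=48.3 r=48.9 push=5.56 rad=2.89 fz=2.6 w=16.4
5 t=8.12 th=60.2 r=48.9 push=4.59 rad=1.86 fz=3.6 w=16.7
6 t=8.68 th=72.2 r=49.0 push=5.45 rad=1.73 fz=5.1 w=16.4
```

```bash
L='python3 log.py'
python3 -m inch '0 0 0 0.52 0 2.45 1;0 0 0 0.52 0 2.45 1;0 0 0 0.52 0 2.45 1;0 0 0 0.52 0 2.45 1' >/dev/null; $L
python3 -m inch '0 0 0 0 0 2.51 1;0 0 0 0 0 2.51 1;0 0 0 0 0 2.51 1;0 0 0 0 0 2.51 1' >/dev/null; $L
python3 -m inch '0 0 0 -0.52 0 2.45 1;0 0 0 -0.52 0 2.45 1;0 0 0 -0.52 0 2.45 1;0 0 0 -0.52 0 2.45 1' >/dev/null; $L
python3 -m inch '0 0 0 -1.02 0 2.29 1;0 0 0 -1.02 0 2.29 1;0 0 0 -1.02 0 2.29 1;0 0 0 -1.02 0 2.29 1' >/dev/null; $L
python3 -m inch '0 0 0 -1.47 0 2.03 1;0 0 0 -1.47 0 2.03 1;0 0 0 -1.47 0 2.03 1;0 0 0 -1.47 0 2.03 1' >/dev/null; $L
python3 -m inch '0 0 0 -1.86 0 1.68 1;0 0 0 -1.86 0 1.68 1;0 0 0 -1.86 0 1.68 1;0 0 0 -1.86 0 1.68 1' >/dev/null; $L
```

```text
7 t=9.22 th=84.2 r=48.9 push=3.56 rad=0.84 fz=4.5 w=16.3
8 t=9.78 th=96.0 r=48.9 push=4.27 rad=-0.03 fz=5.9 w=16.5
9 t=10.32 th=107.8 r=48.8 push=4.71 rad=-1.80 fz=5.3 w=16.4
10 t=10.88 th=119.4 r=48.7 push=5.20 rad=-1.84 fz=5.1 w=16.4
11 t=11.43 th=131.0 r=48.5 push=4.41 rad=-3.28 fz=4.0 w=16.3
12 t=11.97 th=142.6 r=48.3 push=3.94 rad=-4.26 fz=4.0 w=16.1
```

```bash
L='python3 log.py'
python3 -m inch '0 0 0 -2.17 0 1.25 1;0 0 0 -2.17 0 1.25 1;0 0 0 -2.17 0 1.25 1;0 0 0 -2.17 0 1.25 1' >/dev/null; $L
python3 -m inch '0 0 0 -2.39 0 0.78 1;0 0 0 -2.39 0 0.78 1;0 0 0 -2.39 0 0.78 1;0 0 0 -2.39 0 0.78 1' >/dev/null; $L
python3 -m inch '0 0 0 -2.5 0 0.26 1;0 0 0 -2.5 0 0.26 1;0 0 0 -2.5 0 0.26 1;0 0 0 -2.5 0 0.26 1' >/dev/null; $L
python3 -m inch '0 0 0 -2.5 0 -0.26 1;0 0 0 -2.5 0 -0.26 1;0 0 0 -2.5 0 -0.26 1;0 0 0 -2.5 0 -0.26 1' >/dev/null; $L
```

```text
13 t=12.53 th=151.8 r=48.2 push=13.03 rad=-4.48 fz=1.5 w=16.1
14 t=13.07 th=162.9 r=48.0 push=11.25 rad=-4.27 fz=5.5 w=16.5
15 t=13.62 th=177.0 r=47.8 push=1.21 rad=-4.54 fz=4.6 w=16.2
16 t=14.18 th=-171.8 r=47.6 push=10.42 rad=-5.28 fz=8.0 w=16.3
```

```bash
python3 - <<'E'
import cv2,numpy as np
r=[]
for k in (0,1,2,3,4,8,12,14,15,16):
    i=cv2.imread(f'pics/L{k}.png')[245:280,300:355]
    r.append(cv2.resize(i,None,fx=5,fy=5,interpolation=cv2.INTER_CUBIC)[:175-55])
cv2.imwrite('pics/tail.png',np.vstack([np.hstack(r[k:k+2]) for k in range(0,10,2)]))
E
```

```text
(no output)
```

View pics/tail.png

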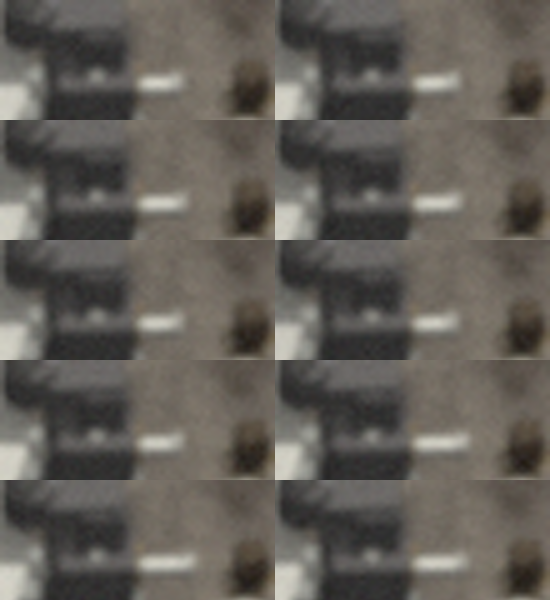

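```bash
cat > tail.py <<'E'
import cv2,numpy as np,sys
def tail(i):
    g=cv2.cvtColor(i,cv2.COLOR_BGR2GRAY).astype(float)
    s=g[258:265,326:346]
    return (np.clip(s-125,0,None)).sum()/90, s[2:6].mean(0)
if __name__=='__main__':
    n=len(open('log.txt').readlines())
    for k,l in enumerate(open('log.txt')):
        a,p=tail(cv2.imread(f'pics/L{k}.png'))
        q=p-p[-3:].mean(); h=q[3:8].max()/2; j=np.where(q>h)[0].max(); e=326+j+(q[j]-h)/(q[j]-q[j+1])
        print(l.split()[2],l.split()[4], f'{a:.2f} end={e:.2f}')
E
python3 tail.py
```

```text
th=1.1 push=-2.31 14.27 end=335.52
th=10.5 push=7.42 14.41 end=335.81
th=21.2 push=10.00 15.52 end=336.32
th=36.8 push=1.86 15.83 end=336.33
th=48.3 push=5.56 13.32 end=335.47
th=60.2 push=4.59 13.20 end=335.43
th=72.2 push=5.45 13.18 end=335.56
th=84.2 push=3.56 13.13 end=335.46
th=96.0 push=4.27 13.30 end=335.45
th=107.8 push=4.71 13.23 end=335.50
th=119.4 push=5.20 13.47 end=335.45
th=131.0 push=4.41 13.47 end=335.47
th=142.6 push=3.94 13.61 end=335.59
th=151.8 push=13.03 15.49 end=336.31
th=162.9 push=11.25 19.11 end=338.01
th=177.0 push=1.21 19.84 end=338.41
th=-171.8 push=10.42 17.74 end=337.25
```

```bash
L='python3 log.py'
python3 -m inch '0 0 0 -2.43 0 -0.65 1;0 0 0 -2.43 0 -0.65 1' >/dev/null; $L
python3 -m inch '0 0 0 -2.34 0 -0.9 1;0 0 0 -2.34 0 -0.9 1' >/dev/null; $L
python3 -m inch '0 0 0 -2.24 0 -1.13 1;0 0 0 -2.24 0 -1.13 1' >/dev/null; $L
python3 -m inch '0 0 0 0 0 0 1' >/dev/null; $L
python3 tail.py | tail -6
```

```text
17 t=14.47 th=-165.1 r=47.5 push=6.24 rad=-5.18 fz=9.0 w=16.8
18 t=14.78 th=-158.6 r=47.5 push=1.52 rad=-5.43 fz=6.4 w=16.7
19 t=15.07 th=-153.5 r=47.4 push=4.87 rad=-5.06 fz=9.1 w=16.3
20 t=15.25 th=-153.0 r=47.4 push=3.43 rad=-5.21 fz=8.4 w=16.5
th=177.0 push=1.21 19.84 end=338.41
th=-171.8 push=10.42 17.74 end=337.25
th=-165.1 push=6.24 16.92 end=336.92
th=-158.6 push=1.52 14.40 end=335.95
th=-153.5 push=4.87 13.83 end=335.50
th=-153.0 push=3.43 13.89 end=335.44
```

```bash
L='python3 log.py'
python3 -m inch '0 0 0 2.24 0 1.13 1;0 0 0 2.24 0 1.13 1' >/dev/null; $L
python3 -m inch '0 0 0 2.34 0 0.9 1;0 0 0 2.34 0 0.9 1' >/dev/null; $L
python3 -m inch '0 0 0 2.43 0 0.65 1;0 0 0 2.43 0 0.65 1' >/dev/null; $L
python3 -m inch '0 0 0 2.48 0 0.39 1;0 0 0 2.48 0 0.39 1' >/dev/null; $L
python3 -m inch '0 0 0 2.51 0 0.13 1;0 0 0 2.51 0 0.13 1' >/dev/null; $L
python3 -m inch '0 0 0 2.51 0 -0.13 1;0 0 0 2.51 0 -0.13 1' >/dev/null; $L
python3 -m inch '0 0 0 2.48 0 -0.39 1;0 0 0 2.48 0 -0.39 1' >/dev/null; $L
python3 -m inch '0 0 0 2.43 0 -0.65 1;0 0 0 2.43 0 -0.65 1' >/dev/null; $L
python3 -m inch '0 0 0 2.34 0 -0.9 1;0 0 0 2.34 0 -0.9 1' >/dev/null; $L
python3 -m inch '0 0 0 2.24 0 -1.13 1;0 0 0 2.24 0 -1.13 1' >/dev/null; $L
python3 -m inch '0 0 0 2.11 0 -1.37 1;0 0 0 2.11 0 -1.37 1' >/dev/null; $L
python3 tail.py | tail -11
```

```text
21 t=15.55 th=-156.0 r=47.4 push=-4.77 rad=-5.25 fz=4.2 w=16.5
22 t=15.85 th=-160.0 r=47.4 push=-11.28 rad=-4.22 fz=0.9 w=16.6
23 t=16.15 th=-165.6 r=47.5 push=-11.45 rad=-4.21 fz=1.4 w=16.1
24 t=16.45 th=-170.5 r=47.6 push=-14.51 rad=-4.63 fz=1.9 w=16.8
25 t=16.75 th=-175.7 r=47.7 push=-9.22 rad=-3.81 fz=4.7 w=16.1
26 t=17.05 th=176.2 r=47.8 push=-10.03 rad=-6.02 fz=4.5 w=16.3
27 t=17.35 th=169.1 r=47.9 push=-2.47 rad=-4.50 fz=5.9 w=16.3
28 t=17.65 th=163.3 r=48.0 push=0.68 rad=-4.72 fz=5.1 w=16.4
29 t=17.95 th=158.4 r=48.1 push=-2.31 rad=-4.69 fz=6.8 w=16.1
30 t=18.25 th=152.2 r=48.2 push=-1.28 rad=-3.22 fz=7.2 w=16.3
31 t=18.55 th=145.8 r=48.3 push=-2.33 rad=-4.23 fz=8.5 w=16.6
th=-156.0 push=-4.77 13.83 end=335.46
th=-160.0 push=-11.28 15.34 end=336.13
th=-165.6 push=-11.45 16.86 end=336.74
th=-170.5 push=-14.51 18.16 end=337.17
th=-175.7 push=-9.22 19.23 end=338.01
th=176.2 push=-10.03 20.11 end=338.51
th=169.1 push=-2.47 19.89 end=338.47
th=163.3 push=0.68 19.19 end=338.01
th=158.4 push=-2.31 17.89 end=337.46
th=152.2 push=-1.28 15.96 end=336.76
th=145.8 push=-2.33 13.67 end=335.63
```

```bash
L='python3 log.py'
python3 -m inch '0 0 0 -2.11 0 1.37 1;0 0 0 -2.11 0 1.37 1' >/dev/null; $L
python3 -m inch '0 0 0 -2.24 0 1.13 1;0 0 0 -2.24 0 1.13 1' >/dev/null; $L
python3 -m inch '0 0 0 -2.34 0 0.9 1;0 0 0 -2.34 0 0.9 1' >/dev/null; $L
python3 -m inch '0 0 0 -2.43 0 0.65 1;0 0 0 -2.43 0 0.65 1' >/dev/null; $L
python3 -m inch '0 0 0 -2.48 0 0.39 1;0 0 0 -2.48 0 0.39 1' >/dev/null; $L
python3 -m inch '0 0 0 -2.51 0 0.13 1;0 0 0 -2.51 0 0.13 1' >/dev/null; $L
cat > fit.py <<'E'
from h import *
from tail import tail
from scipy.optimize import least_squares
T=[];A=[];E=[]
for k,l in enumerate(open('log.txt')):
    T.append(float(l.split()[2][3:])%360); i=cv2.imread(f'pics/L{k}.png'); a,p=tail(i); A.append(a)
    q=p-p[-3:].mean(); h=q[3:8].max()/2; j=np.where(q>h)[0].max(); E.append(326+j+(q[j]-h)/(q[j]-q[j+1]))
T=np.array(T);E=np.array(E);A=np.array(A)
def bump(d,w): return np.where(abs(d)<w,.5+.5*np.cos(np.pi*d/w),0)
for nm,idx in (('fwd1',range(12,20)),('bwd',range(20,32)),('fwd2',range(32,len(T)))):
    idx=list(idx)
    for nn,Y,b,s in (('area',A,13.5,6.5),('end',E,335.47,3.0)):
        f=least_squares(lambda v:v[1]*bump(T[idx]-v[0],28)+b-Y[idx],[175,s]); print(nm,nn,f.x,np.std(f.fun))
E
python3 tail.py | tail -6; python3 fit.py
```

```text
32 t=18.85 th=147.2 r=48.3 push=10.45 rad=-4.03 fz=1.8 w=16.3
33 t=19.15 th=151.5 r=48.2 push=13.81 rad=-3.35 fz=1.7 w=16.7
34 t=19.45 th=158.3 r=48.1 push=9.25 rad=-4.49 fz=4.4 w=16.2
35 t=19.75 th=162.5 r=48.0 push=15.37 rad=-3.57 fz=3.9 w=16.3
36 t=20.05 th=169.2 r=47.9 push=12.34 rad=-4.04 fz=5.7 w=16.6
37 t=20.35 th=174.3 r=47.8 push=15.08 rad=-3.98 fz=6.0 w=16.6
th=147.2 push=10.45 13.90 end=335.62
th=151.5 push=13.81 15.62 end=336.37
th=158.3 push=9.25 17.90 end=337.35
th=162.5 push=15.37 18.73 end=337.90
th=169.2 push=12.34 20.21 end=338.47
th=174.3 push=15.08 21.24 end=338.70
fwd1 area [174.74648777   7.62342403] 0.894599150341542
fwd1 end [174.3029971    3.45095856] 0.3726777445832429
bwd area [174.7975195    7.89793601] 0.9419462617502593
bwd end [173.62636684   3.52724633] 0.3740153425178231
fwd2 area [171.10507451   7.31548826] 0.47665549358773773
fwd2 end [170.82058913   3.17345009] 0.1327686663822111
```

```bash
cat >> fit.py <<'E'
print('half-cos / exponent')
sh={'cos':lambda d:np.cos(np.pi*np.clip(d/28,-1,1)/2),'par':lambda d:1-np.clip(d/28,-1,1)**2,'c2':lambda d:bump(d,28),'c2w':lambda d:bump(d,34)}
for nm,idx in (('fwd1',range(12,20)),('bwd',range(21,32)),('fwd2',range(32,len(T))),('all',range(12,len(T)))):
    idx=list(idx)
    for s,fn in sh.items():
      for nn,Y,b,s0 in (('area',A,13.5,6.5),('end',E,335.47,3.0)):
        f=least_squares(lambda v:v[1]*fn(T[idx]-v[0])+b-Y[idx],[175,s0]); print(nm,s,nn,np.round(f.x,2),round(np.std(f.fun)/s0,3))
E
python3 fit.py | sed 1,7d
```

```text
fwd1 cos area [174.85   6.61] 0.055
fwd1 cos end [174.78   2.96] 0.062
fwd1 par area [174.88   6.36] 0.05
fwd1 par end [174.86   2.84] 0.063
fwd1 c2 area [174.75   7.62] 0.138
fwd1 c2 end [174.3    3.45] 0.124
fwd1 c2w area [174.58   6.99] 0.068
fwd1 c2w end [174.28   3.15] 0.062
bwd cos area [174.92   6.9 ] 0.044
bwd cos end [173.62   3.06] 0.048
bwd par area [174.92   6.66] 0.032
bwd par end [173.6    2.96] 0.05
bwd c2 area [174.8   7.9] 0.151
bwd c2 end [173.63   3.53] 0.128
bwd c2w area [174.81   7.26] 0.067
bwd c2w end [173.57   3.23] 0.052
fwd2 cos area [174.63   7.26] 0.044
fwd2 cos end [174.57   3.16] 0.015
fwd2 par area [175.04   7.14] 0.054
fwd2 par end [175.03   3.12] 0.03
fwd2 c2 area [171.11   7.32] 0.073
fwd2 c2 end [170.82   3.17] 0.044
fwd2 c2w area [174.27   7.46] 0.047
fwd2 c2w end [173.97   3.22] 0.031
all cos area [174.68   6.94] 0.054
all cos end [174.21   3.06] 0.052
all par area [174.77   6.71] 0.053
all par end [174.36   2.96] 0.057
all c2 area [173.91   7.83] 0.137
all c2 end [173.23   3.46] 0.119
all c2w area [174.51   7.28] 0.066
all c2w end [173.84   3.21] 0.053
```

```bash
L='python3 log.py'
python3 -m inch '0 0 0 0 0 0 1;0 0 0 0 0 0 1' ; $L; $L
python3 tail.py | tail -2
```

```text
clock: 20.65
eef_pos: [0.4426, -0.0433, 0.0948]
tool_rot: [0.498, 0.503, -0.498, -0.501]
ft_force: [6.2, 11.2, 5.5]
grip_width: 0.0166
38 t=20.65 th=174.7 r=47.8 push=11.74 rad=-5.09 fz=5.5 w=16.6
39 t=20.70 th=174.7 r=47.9 push=11.43 rad=-4.80 fz=6.2 w=16.4
th=174.7 push=11.74 21.01 end=338.60
th=174.7 push=11.43 20.82 end=338.70
```

```bash
L='python3 log.py'
python3 -m inch '0 0 0 1.5 0 -0.9 1;0 0 0 1.5 0 -0.9 1;0 0 0 0 0 0 1' ; $L; $L
python3 tail.py | tail -2
```

```text
clock: 21.12
eef_pos: [0.4427, -0.043, 0.0947]
tool_rot: [0.499, 0.501, -0.5, -0.5]
ft_force: [1.5, 2.7, 9.3]
grip_width: 0.0162
40 t=21.12 th=174.3 r=47.8 push=2.87 rad=-1.23 fz=9.3 w=16.2
41 t=21.18 th=174.3 r=47.7 push=3.22 rad=-1.25 fz=8.3 w=16.3
th=174.3 push=2.87 21.02 end=338.63
th=174.3 push=3.22 21.03 end=338.67
```

```bash
L='python3 log.py'
python3 -m inch '0 0 0 0.8 -2 0 1;0 0 0 0 0 0 1;0 0 0 0 0 0 0.7;0 0 0 0 0 0 0.4;0 0 0 0 0 0 0;0 0 0 0 0 0 0' ; $L; $L
python3 tail.py | tail -2
```

```text
clock: 21.98
eef_pos: [0.4431, -0.0434, 0.0962]
tool_rot: [-0.5, -0.5, 0.5, 0.5]
ft_force: [0.4, 0.4, -0.2]
grip_width: 0.0784
42 t=21.98 th=174.6 r=47.4 push=0.46 rad=-0.33 fz=-0.2 w=78.4
43 t=22.02 th=174.6 r=47.2 push=0.32 rad=-0.23 fz=0.2 w=84.5
th=174.6 push=0.46 21.09 end=338.60
th=174.6 push=0.32 21.41 end=338.73
```

```bash
python3 -m inch '0 0 0 0 -27 0 0;0 0 0 0 -27 0 0;0 0 0 0 -26 0 0;0 0 0 -5 0 -33 1;0 0 0 -5 0 -33 1;0 0 0 -5 0 -33 1;0 0 0 -5 0 -34 1;0 0 0 0 0 0 1;0 0 0 0 0 0 1;0 0 0 0 0 0 1'; python3 - <<'E'
from h import *
np.set_printoptions(precision=4,suppress=True)
cam('side','s2.png');i=cv2.imread('pics/s2.png')
cv2.imwrite('pics/s2z.png',cv2.resize(i[150:310,190:370],None,fx=3.3,fy=3.3,interpolation=cv2.INTER_CUBIC))
from tail import tail
print(tail(i)[0], bot.get_obs()['eef_pos'], bot.get_obs()['ft_force'])
E
```

```text
clock: 23.32
eef_pos: [0.5755, -0.0631, 0.1764]
tool_rot: [-0.5, -0.5, 0.5, 0.5]
ft_force: [-0.9, -1.2, -0.6]
grip_width: -0.0001
23.133333333333333 [ 0.5757 -0.0632  0.1766] [ 0.2577  0.2867 -0.0186]
```

View pics/s2z.png

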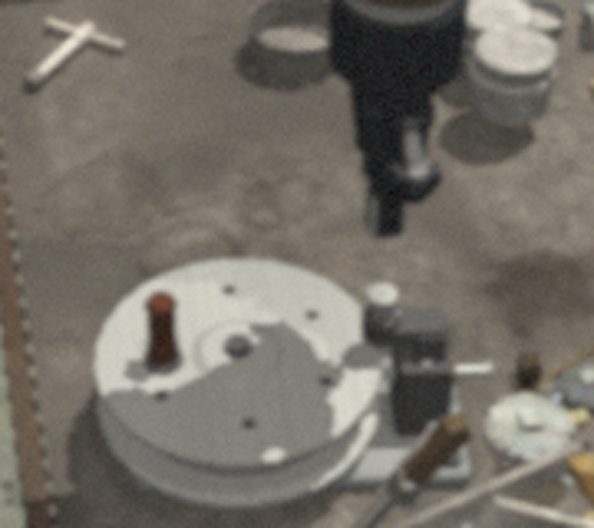

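```bash
python3 -m inch '0 0 0 0 16 0 1;0 0 0 0 16 0 1;0 0 0 0 14 0 1;0 0 0 0 0 0 1'; python3 -m inch '0 0 0 0 3 0 1;0 0 0 0 3 0 1;0 0 0 0 0 0 1';python3 -m inch '0 0 0 0 2 0 1;0 0 0 0 2 0 1;0 0 0 0 0 0 1'
```

```text
clock: 23.88
eef_pos: [0.575, -0.0631, 0.1281]
tool_rot: [-0.499, -0.499, 0.501, 0.501]
ft_force: [-0.8, 0.6, 0.9]
grip_width: 0.0001
clock: 24.25
eef_pos: [0.5766, -0.0633, 0.1244]
tool_rot: [0.5, 0.5, -0.5, -0.5]
ft_force: [0.3, -0.3, 0.5]
grip_width: -0.0002
clock: 24.62
eef_pos: [0.5768, -0.0633, 0.1207]
tool_rot: [0.5, 0.5, -0.5, -0.5]
ft_force: [-0.4, -0.9, 3.6]
grip_width: -0.0001
```

```bash
python3 -m inch '0 0 0 0 2 0 1;0 0 0 0 2 0 1;0 0 0 0 0 0 1';python3 -m inch '0 0 0 0 1 0 1;0 0 0 0 0 0 1'
```

```text
clock: 25.0
eef_pos: [0.5768, -0.0633, 0.1166]
tool_rot: [0.5, 0.5, -0.5, -0.5]
ft_force: [-0.9, 0.4, 4.8]
grip_width: 0.0001
clock: 25.25
eef_pos: [0.5768, -0.0633, 0.1157]
tool_rot: [0.5, 0.5, -0.5, -0.5]
ft_force: [-0.6, -1.1, 5.8]
grip_width: -0.0002
```

```bash
python3 -m inch '0 0 0 0 0.7 0 1;0 0 0 0 0 0 1';python3 -m inch '0 0 0 0 0.7 0 1;0 0 0 0 0 0 1'; python3 -c "
from h import *
for _ in range(3): print(np.round(bot.get_obs()['ft_force'],2),np.round(bot.get_obs()['eef_pos'],4)); cam('side')"
```

```text
clock: 25.5
eef_pos: [0.5768, -0.0633, 0.1151]
tool_rot: [0.5, 0.5, -0.5, -0.5]
ft_force: [-0.3, -0.5, 6.9]
grip_width: -0.0002
clock: 25.75
eef_pos: [0.5768, -0.0633, 0.1145]
tool_rot: [0.5, 0.5, -0.5, -0.5]
ft_force: [-1.1, -0.6, 6.4]
grip_width: 0.0004
[-1.12 -0.59  6.38] [ 0.5768 -0.0633  0.1145]
[-1.2   0.3   7.32] [ 0.5768 -0.0633  0.1145]
[-2.23 -0.43  6.48] [ 0.5768 -0.0633  0.1145]
```

```bash
python3 -m inch '0 0 0 0 -4 0 1;0 0 0 0 -6 0 1;0 0 0 0 -20 0 1;0 0 0 0 -30 0 1;0 0 0 0 -30 0 1;0 0 0 0 0 0 1;0 0 0 0 0 0 1'; python3 - <<'E'
from h import *
from tail import tail
cam('side','s3.png');i=cv2.imread('pics/s3.png')
cv2.imwrite('pics/s3z.png',cv2.resize(i[150:310,190:370],None,fx=3.3,fy=3.3,interpolation=cv2.INTER_CUBIC))
print(tail(i)[0],tail(i)[1].astype(int),tail(cv2.imread('pics/s2.png'))[1].astype(int), bot.get_obs()['joint_vel'])
E
```

```text
clock: 26.78
eef_pos: [0.5759, -0.0632, 0.2027]
tool_rot: [-0.499, -0.5, 0.501, 0.5]
ft_force: [-0.4, 0.3, -0.2]
grip_width: -0.0003
23.177777777777777 [ 97 121 152 168 173 173 172 172 172 173 172 167 157 137 123 119 120 118
 114 104] [ 98 121 150 168 172 174 174 172 172 172 172 167 155 136 124 119 121 118
 112 106] [ 1.89922164e-05  7.88746376e-03 -6.54511925e-03  1.29507319e-03
  1.57068131e-03 -6.62071875e-04]
```

View pics/s3z.png

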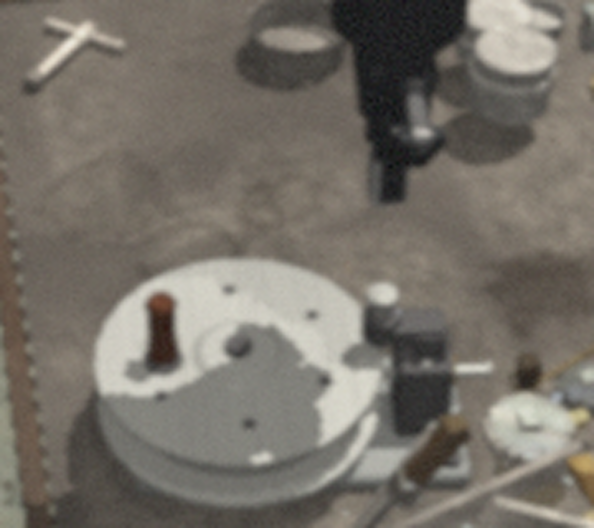

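The marker button is back up at (383,293), the crank is unmoved at (161,300), and the pointer tail is still fully out, ending at about (490,368). The tool is clear, so I'm handing in.

```bash
python3 -c "
from workcell import bot
bot.job_done()"
```

```text
the job is handed in; nothing more can be done
```

I found the highest bulge, left it standing at the pointer, marked it with one press of the plunger, and handed the job in at about 27 s of the 72 s allowed.

- **Finding the spot:** I gripped the crank and turned the pulley about 210° at about 24°/s. The pointer's tail in the side camera showed a small bulge with the crank near 28° and a large one near 175° (world angle, counterclockwise). I swept back over the large one, then forward to its top. The fits that matched the bulge shape best put its top at 173.6 to 175.0°.
- **Leaving it there:** I eased off the load and let go at about 174.5°. The pointer tail stayed fully out after release.
- **Marking:** I pressed the plunger once with shut fingers to 9.5 mm down, at about 6.7 N. The last picture shows the button back up, with the crank and pointer tail where they were before the press. I did not approach the oil can, chuck key or tin.
- **Checks that disagreed:**
  - One bulge shape I tried fitted the data poorly and gave tops as low as 171°.
  - The small bulge came out about 3° from where the 149° spacing predicts, but I measured it only at 12° steps.
  - The force at the crank reached up to 15 N while moving, more than the description suggests, so I relied mainly on the pointer's movement.

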